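Count along the vial rack and push the vial into the third gap

ROBOT

A 6-joint arm with a two-finger parallel gripper is mounted at the origin on a cart in front of the work surface, level with it; the furniture and walls round the work are solid. World frame = base frame: x ahead of the robot, y to its left, z up, the work surface at z = 0. Lengths are in m, angles in rad, forces in N, time in s.
With the tool pointing down it reaches from about 0.35 to 0.8 m from the base axis. Payload 7.3 kg.
Tool frame: the origin (TCP) lies between the finger pads, 19 mm behind the fingertips; this is the grasp point; z points along the fingers, y is the line along which they close (so a half turn about z gives the same grasp; the last joint's range is limited). The gripper opens to 85 mm and grips with 20 to 120 N. Pads are 22 mm wide; open, the fingers measure 114 mm over their backs; the gripper's body (76 mm by 85 mm) begins 54 mm behind the grasp point. The pads swing forward as they close: fully open they stand 13 mm farther back than shut.
Start: joints at [1.203, 0.342, 1.524, -0, 1.275, -0.146], TCP at [0.115, 0.512, 0.25] pointing down, gripper open.
Joint ranges: [-2.53, 2.53], [-0.77, 2.02], [0.04, 2.7], [-1, 4.14], [0.28, 2.66], [-3.11, 3.11]. Speed limits (rad/s): [2.57, 2.57, 3.14, 3.14, 3.14, 3.14].

INTERFACE

Orientations are given as [roll, pitch, yaw] about the fixed x, y, z axes, in that order (R = Rz(yaw) Ry(pitch) Rx(roll)).
In Python, from plant import r gives the robot as it stands.
- The arm moves only by the shell command python3 -m creep 'ROWS' [FORCE]. ROWS is a JSON object whose one key "series" holds a list of rows, each a list of 7 numbers: the opening, from 0 (shut) to 1 (fully open), then the shift along the tool's x, y, z in m, then the turn, a rotation vector about the tool's x, y, z in rad. A call has 1 to 20 rows; each row shifts and turns the commanded pose from where the row before left it, along the tool's axes as they then stand; what a row does not reach is not made up. A row lasts 1/8 s, in which the tool goes at most 62.5 mm and 10.7 degrees, less where a joint would pass 70% of its speed; a pose out of reach is approached as far as the arm can. A call is refused whole if a number of a shift passes 0.0625 or a number of a turn 0.188, either way. A call with a gripper value outside its range is refused whole. The fingers move at their own pace and stop on an object; FORCE is the grip in N (left out, the last holds). Time passes only in rows, so rows that do not move let the fingers close. It gives the time, the measured TCP pose, the force, the opening and the grip force at its end, in the units of the state.
- r.sense(): the state, without advancing time (a new reading comes with each control period).
- r.capture(name): name is "side" or "top"; returns a dict with "image" (400x640x3 uint8, blue, green, red), "fx", "fy", "cx", "cy" (pixels), "k1" (the pictures are not rectified: a ray, as slopes to the right and down, at radius r is drawn at 1 + k1 r^2 times it, then the intrinsics apply), "R" (3x3) and "t" (3): a world point X has camera coordinates R X + t. Camera axes: x right, y down, z forward; pixel columns grow to the right and rows downward; lengths in m; the calibration is good to about 2 mm. A picture is of the moment at which its call begins. There is no depth.
- r.job_done(): hands the job in; it is judged then, once.
Trained networks look in the newest picture that a camera, given by its name, has taken for a name from the list of things; names that differ only in an ending like _2 or _b are one class to them, and where a whole thing is asked for, a point or a joint stands for the part that bears it (a point fixed in the world has none). Each returns a list of dicts, best first, with "confidence" (0 to 1); they miss things now and then, are a little off and sometimes report something else, mostly with a low value. They report only what shows in the picture. A call takes as long as a camera call.
- r.look_for(camera, thing): "box" ([centre column, centre row, width, height] in pixels, round what is visible of it).
The state is a dict: "clock": time; "qpos": joint angles; "qvel": joint speeds; "effort": joint torques, N m; "eef_pos": TCP position; "eef_rot": TCP orientation; "contact_force": force on the tool from outside, world axes, zero at the start; "torque": the same for the moment, N m; "grip_width": finger opening in m; "grip_force": force on a finger pad.
Only numpy, scipy, OpenCV 4.12 (cv2) and the standard library are available. Lean on these libraries where they do the work, as an engineer would, in place of code of your own. Each camera call takes 0.05 s, during which the arm holds its last target. There are 200 camera calls.

TASK

Starting at the red end of the blue vial rack, run a fingertip along the black sprung rail on top and press it lightly at the first, the second and then the third gap (count filled gaps too), going no further along the rail. Then gently push the brown vial with the green cap across the worktop, upright and never lifted, into that third gap until it stands against the rack's back wall. Leave the vials already in the rack, the dose cup and the carton where they are, and finish clear of everything.

Things in the scene. Friction and masses are not known exactly. Their poses are not given: they have to be found in the camera images.
- vial_rack: Blue rack fixed to the worktop, floorless, 270 mm long (y); yaw varies. Origin: on the worktop, mid-length, in the front face of the back wall (x 0 to 18 mm, 36 mm high). x points from the open front into the gaps, z up. Seven dividers, 6 mm thick, 30 mm high, reach out to x = -26 mm; between them six gaps 38 mm clear, open to -x, centres at y = -110, -66, -22, 22, 66, 110 mm.
- rail_top (a point): Middle of the top face of the black sprung rail, which lies above the rack's back wall, parallel to it: 264 mm long (along rack y), 18 mm wide (rack x = 0 to 18 mm), 10 mm thick, flat top 52 mm above the worktop when up. The point sinks with the rail. Axes as the rack's.
- count_rail (a joint): Sinking of the sprung rail in m: 0 = up, at most 0.006; it stays level. Springs: about 0.2 N to start, 4.5 N at the stop; it rises when let go. A press counts from 1.5 mm down, and belongs to the gap whose centre is within 14 mm, along the rack, of the point midway between the fingertips (TCP), so use closed fingers. Over 20 N is too hard.
- red_end: Red end block fixed to one end of the rack, 44 (x) x 14 (y) x 40 (z) mm, origin at the centre of its underside; at rack x = -4, y = +143 mm in some runs and -143 mm in others; a like white block is at the other end. Gaps are counted from the red block.
- brown_vial: The vial to push: brown glass with green cap and green band, 29 mm across, 49 mm high, about 30 g, standing loose on the worktop in front of the rack. Origin: centre of its underside, z up. Against the back wall of a gap its axis is at rack x = -14.5 mm and its front is 3 mm outside the dividers. Over 25 N is too hard.
- pink_vial: Bystander: vial with pink cap, 25 mm across, 43 mm high, loose, standing in one of the two end gaps of the rack. Origin: centre of its underside.
- blue_vial: Bystander: vial with light blue cap, 22 mm across, 37 mm high, loose, standing in the other end gap of the rack. Origin: centre of its underside.
- dose_cup: Bystander: small white dose cup, 41 mm across, 32 mm high, loose, on the worktop to the left of the work. Origin: centre of its underside.
- carton: Bystander: small white and blue carton, 61 x 63 x 42 mm, loose, on the worktop to the right of the work. Origin: centre of its underside. Beyond it, right of the worktop (y below about -0.6 m, x above about 0.3 m), stands a tall dark cabinet: first bring the gripper straight in from the side, towards +y, before moving ahead or turning it.

How it is judged:
On the way, in this order (a step that is already met when the one before it is completed fails the run):
1. the rail is pressed down at least 1.5 mm by the fingers opposite the first gap from the red end (((y of red_end in the frame of vial_rack above 0 m and value of joint count_rail above 0.0015 m and contact force between the fingers and count_rail above 0.2 N and y of the grasp point in the frame of vial_rack between 0.096 and 0.124 m) or (y of red_end in the frame of vial_rack below 0 m and value of joint count_rail above 0.0015 m and contact force between the fingers and count_rail above 0.2 N and y of the grasp point in the frame of vial_rack between -0.124 and -0.096 m))), for 0.04 s.
2. the rail is pressed down at least 1.5 mm by the fingers opposite the second gap from the red end (((y of red_end in the frame of vial_rack above 0 m and value of joint count_rail above 0.0015 m and contact force between the fingers and count_rail above 0.2 N and y of the grasp point in the frame of vial_rack between 0.052 and 0.08 m) or (y of red_end in the frame of vial_rack below 0 m and value of joint count_rail above 0.0015 m and contact force between the fingers and count_rail above 0.2 N and y of the grasp point in the frame of vial_rack between -0.08 and -0.052 m))), for 0.04 s.
3. the rail is pressed down at least 1.5 mm by the fingers opposite the third gap from the red end (((y of red_end in the frame of vial_rack above 0 m and value of joint count_rail above 0.0015 m and contact force between the fingers and count_rail above 0.2 N and y of the grasp point in the frame of vial_rack between 0.008 and 0.036 m) or (y of red_end in the frame of vial_rack below 0 m and value of joint count_rail above 0.0015 m and contact force between the fingers and count_rail above 0.2 N and y of the grasp point in the frame of vial_rack between -0.036 and -0.008 m))), for 0.04 s.
4. the brown vial stands in the third gap against the back wall (((y of red_end in the frame of vial_rack above 0 m and y of brown_vial in the frame of vial_rack between 0.013 and 0.031 m) or (y of red_end in the frame of vial_rack below 0 m and y of brown_vial in the frame of vial_rack between -0.031 and -0.013 m)) and x of brown_vial in the frame of vial_rack between -0.0205 and -0.0085 m and angle between brown_vial's own z axis and vertical below 0.1 rad and height (world z) of brown_vial below 0.006 m and linear speed of brown_vial below 0.02 m/s), for 0.2 s.
At the end, for the whole second after the job is handed in: The brown vial stands upright (within 0.1 rad) and still on the worktop in the third gap from the red end, its axis within 6 mm of where it is when it touches the back wall and within 9 mm of the gap's middle (all of step 4).
It fails at once if the brown vial is lifted more than 12 mm or tipped more than 0.4 rad (height (world z) of brown_vial above 0.012 m or angle between brown_vial's own z axis and vertical above 0.4 rad).
It fails at once if the brown vial is pushed with more than 25 N (contact force between the arm and brown_vial above 25 N).
It fails at once if the rail is pressed with more than 20 N (contact force between the arm and count_rail above 20 N).
It fails at once if the rail is pressed beyond the third gap ((y of red_end in the frame of vial_rack above 0 m and value of joint count_rail above 0.0015 m and contact force between the fingers and count_rail above 0.2 N and y of the grasp point in the frame of vial_rack below -0.008 m) or (y of red_end in the frame of vial_rack below 0 m and value of joint count_rail above 0.0015 m and contact force between the fingers and count_rail above 0.2 N and y of the grasp point in the frame of vial_rack above 0.008 m)).
It fails at once if a vial already in the rack, the dose cup or the carton is moved more than 15 mm or tipped (distance of any of pink_vial, blue_vial, dose_cup, carton from where it was at the start of the episode above 0.015 m or angle between any of pink_vial, blue_vial, dose_cup, carton's own z axis and vertical above 0.4 rad).
It also fails if it takes over 64 s, if anything falls off the work surface, if the arm or the gripper's body presses on something with over 40 N, if the wrist force passes 120 N, or if a joint passes its speed limit or range.

## Working session

There is one attempt and no reset: what is moved stays moved. The work goes in short steps, Python scripts to look and compute and a shell command to move; the robot and the scene stay as the last step left them, time stands still between calls to the robot, and variables do not carry over. Pictures are saved under pics/ and viewed, at most 14 in all, crops included, and the job is handed in when it is done.

```bash
mkdir -p pics; ls; cat > h.py <<'E'
import numpy as np, cv2
from plant import r
def cam(n): return r.capture(n)
def ray(c,u,v):
    K=np.array([[c['fx'],0,c['cx']],[0,c['fy'],c['cy']],[0,0,1.]])
    p=cv2.undistortPoints(np.array([[[u,v]]],float),K,np.array([c['k1'],0,0,0.]))[0,0]
    R=np.array(c['R']);return -R.T@np.array(c['t']),R.T@np.array([p[0],p[1],1])
def atz(c,u,v,z):
    o,d=ray(c,u,v);return (o+d*(z-o[2])/d[2]).round(4)
def proj(c,X):
    K=np.array([[c['fx'],0,c['cx']],[0,c['fy'],c['cy']],[0,0,1.]])
    return cv2.projectPoints(np.array(X,float).reshape(-1,3),cv2.Rodrigues(np.array(c['R'],float))[0],np.array(c['t'],float),K,np.array([c['k1'],0,0,0.]))[0][:,0].round(1)
E
python3 - <<'E'
from h import *
for n in("top","side"):
    c=cam(n);cv2.imwrite(f"pics/{n}0.png",c['image'])
    print(n,(-np.array(c['R']).T@np.array(c['t'])).round(3),c['fx'],c['k1'])
    for t in("vial_rack","rail_top","red_end","brown_vial","pink_vial","blue_vial","dose_cup","carton"):
        for o in r.look_for(n,t)[:2]:
            b=o['box'];print(t,round(o['confidence'],2),np.round(b,1),atz(c,b[0],b[1],.02))
s=r.sense();print(s['eef_pos'],s['eef_rot'],s['clock'])
E
```

```text
pics
top [ 0.307 -0.009  1.334] 444.740242959833 -0.05696336384219844
vial_rack 0.75 [345.2 171.4  88.9  22.6] [ 0.6219 -0.0711  0.02  ]
rail_top 0.87 [345.8 165.6  84.9  14.3] [ 0.64   -0.0732  0.02  ]
red_end 0.65 [390.4 178.8   6.1  15.4] [ 0.5979 -0.2074  0.02  ]
pink_vial 0.39 [380.2 182.8   6.9  11.1] [ 0.5857 -0.1761  0.02  ]
dose_cup 0.61 [206.3 208.1  11.3   9.9] [0.5126 0.3481 0.02  ]
carton 0.58 [438.6 206.6  34.3  31.1] [ 0.5116 -0.349   0.02  ]
side [ 0.096 -0.901  0.561] 407.7455312233279 -0.04501806818413072
rail_top 0.75 [371.1 216.2  47.   44.6] [ 0.6517 -0.0443  0.02  ]
rail_top 0.58 [346.2 207.6   6.3  17.2] [0.6151 0.0346 0.02  ]
red_end 0.53 [389.1 252.2  21.5  22. ] [ 0.593  -0.2213  0.02  ]
brown_vial 0.44 [299.  212.4  13.2  18.2] [0.4797 0.0695 0.02  ]
pink_vial 0.62 [379.9 242.1  10.5  19.9] [ 0.5984 -0.1723  0.02  ]
pink_vial 0.3 [368.1 215.8  58.1  49.7] [ 0.6455 -0.0385  0.02  ]
carton 0.94 [394.  292.7  34.8  36.8] [ 0.516  -0.3539  0.02  ]
[0.11546421 0.51217319 0.2500423 ] [3.14145575e+00 2.14394390e-05 2.91981879e+00] 0.9
```

View pics/top0.png

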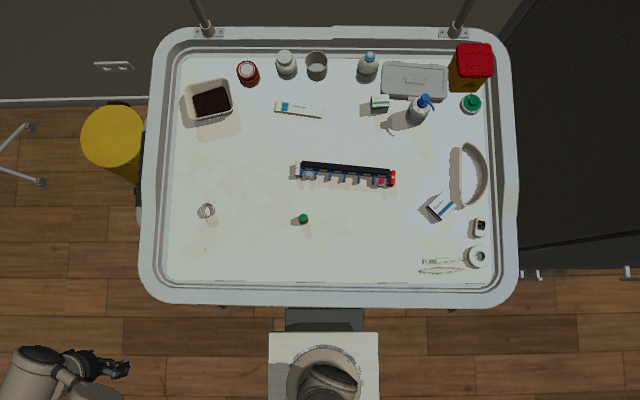

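View pics/side0.png

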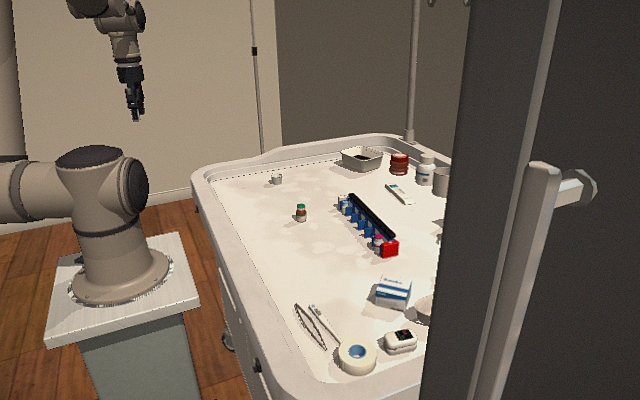

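The top view shows the rack with its red end at (392,178), the white end at (298,167) and the brown vial at (303,218). The side view agrees: red (389,250), vial (300,213). Next I'll fit the poses.

```bash
python3 - <<'E'
from h import *
c=cam("top");im=c['image']
s=cam("side")
a=cv2.resize(im[145:235,285:405],None,fx=6,fy=6,interpolation=cv2.INTER_NEAREST);a=cv2.resize(a,(600,450))
cv2.imwrite("pics/topz.png",a)
cv2.imwrite("pics/sidez.png",cv2.resize(s['image'][185:265,285:405],(720,480),interpolation=cv2.INTER_NEAREST))
hsv=cv2.cvtColor(im,cv2.COLOR_BGR2HSV)
def blob(m,box):
    z=np.zeros_like(m);x0,y0,x1,y1=box;z[y0:y1,x0:x1]=m[y0:y1,x0:x1]
    n,l,st,ce=cv2.connectedComponentsWithStats(z.astype(np.uint8));k=1+np.argmax(st[1:,4]);return np.argwhere(l==k)[:,::-1].astype(float)
m=(im.max(2)<60)
p=blob(m,(285,145,405,195))
w=np.array([atz(c,u,v,.052)[:2] for u,v in p]);mu=w.mean(0);e=np.linalg.eigh(np.cov(w.T))[1][:,1];e*=np.sign(e[1])
t=(w-mu)@e;n=(w-mu)@np.array([e[1],-e[0]])
print("rail",len(p),mu,e,"yaw",np.arctan2(-e[0],e[1]),np.percentile(t,[0,1,99,100]),np.percentile(n,[1,99]))
red=((hsv[...,0]<8)|(hsv[...,0]>172))&(hsv[...,1]>150)&(hsv[...,2]>80)
q=blob(red,(385,160,405,195));print("red",len(q),q.mean(0),q.min(0),q.max(0),atz(c,*q.mean(0),.038))
g=(hsv[...,0]>40)&(hsv[...,0]<90)&(hsv[...,1]>80)
q=blob(g,(285,205,325,235));print("green",len(q),q.mean(0),q.min(0),q.max(0),atz(c,*q.mean(0),.045))
im=s['image'];hsv=cv2.cvtColor(im,cv2.COLOR_BGR2HSV)
g=(hsv[...,0]>40)&(hsv[...,0]<90)&(hsv[...,1]>80)
q=blob(g,(285,195,315,212));print("sgreen",len(q),q.mean(0),q.min(0),q.max(0),atz(s,*q.mean(0),.043))
p=blob(im.max(2)<60,(335,180,400,260));print("srail",len(p))
w=np.array([atz(s,u,v,.05)[:2] for u,v in p]);mu=w.mean(0);e=np.linalg.eigh(np.cov(w.T))[1][:,1];e*=np.sign(e[1]);t=(w-mu)@e
print(mu,e,t.min(),t.max())
E
```

```text
rail 754 [ 0.62145623 -0.07116989] [0.12043569 0.99272113] yaw -0.12072875537034641 [-0.14038858 -0.13096898  0.13069543  0.13387147] [-0.03121949  0.01386866]
red 26 [391.76923077 180.65384615] [390. 178.] [394. 184.] [ 0.5882 -0.2085  0.038 ]
green 51 [302.47058824 217.43137255] [299. 214.] [306. 221.] [0.479  0.0571 0.045 ]
sgreen 28 [300.5 205.5] [297. 204.] [304. 207.] [0.4837 0.0657 0.043 ]
srail 548
[ 0.6186146  -0.08875255] [0.12152911 0.99258787] -0.12683646125388245 0.15178636329881212
```

View pics/topz.png

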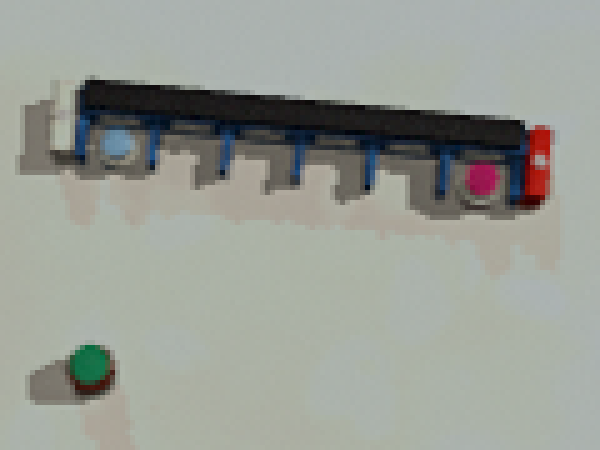

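View pics/sidez.png

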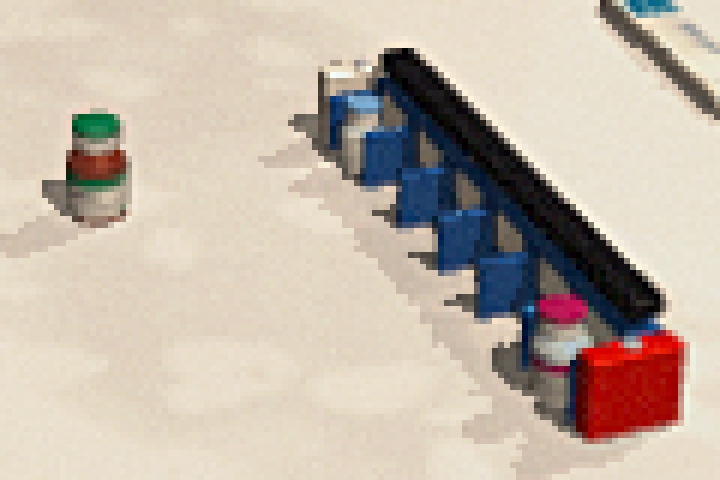

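```bash
cat > fit.py <<'E'
from h import *
from scipy.optimize import minimize
def box(x0,x1,y0,y1,z0,z1): return np.array([[x,y,z] for x in(x0,x1) for y in(y0,y1) for z in(z0,z1)])
RAIL=box(0,.018,-.132,.132,.042,.052); RED=box(-.026,.018,-.15,-.136,0,.04)
S=4
def sil(c,P,x,y,a):
    R=cv2.Rodrigues(np.array([0,0,a]))[0];u=proj(c,P@R.T+[x,y,0])
    h=cv2.convexHull(((u+.5)*S*16).astype(np.float32)).astype(np.int32)
    m=np.zeros((400*S,640*S),np.uint8);cv2.fillConvexPoly(m,h,255,shift=4)
    return cv2.resize(m,(640,400),interpolation=cv2.INTER_AREA)[140:280,280:420]/255.
def masks(im):
    hsv=cv2.cvtColor(im,cv2.COLOR_BGR2HSV);i=im.astype(int)
    k=(i.max(2)<60)&(i.max(2)-i.min(2)<18)
    r=(i[...,2]>90)&(i[...,1]<60)&(i[...,0]<60)
    f=lambda m:cv2.morphologyEx(m.astype(np.uint8),cv2.MORPH_OPEN,np.ones((2,2)))[140:280,280:420].astype(float)
    return f(k),f(r)
def cost(p,items):
    return sum(((cv2.GaussianBlur(sil(c,P,*p),(0,0),1)-cv2.GaussianBlur(m,(0,0),1))**2).sum() for c,P,m in items)
E
python3 - <<'E'
from fit import *
c=cam("top");s=cam("side");ct=masks(c['image']);cs=masks(s['image'])
ct[0][70:]=0;
sm=cs[0];sm[:, :58]=0;sm[:,105:]=0;sm[100:]=0
cs[1][:,125:]=0
print([m.sum() for m in ct+cs])
A=[(c,RAIL,ct[0])];B=[(s,RAIL,cs[0])]
for n,it in(("top",A),("topred",A+[(c,RED,ct[1])]),("side",B),("sidered",B+[(s,RED,cs[1])]),("both",A+B)):
    o=minimize(cost,[.623,-.073,-.12],args=(it,),method="Nelder-Mead",options=dict(initial_simplex=np.array([[.62,-.07,-.12],[.63,-.07,-.12],[.62,-.06,-.12],[.62,-.07,-.09]]),xatol=1e-4,fatol=.01))
    print(n,o.x.round(4),round(o.fun,2))
E
```

```text
[np.float64(521.0), np.float64(44.0), np.float64(312.0), np.float64(307.0)]
top [ 0.6159 -0.0703 -0.1072] 18.08
topred [ 0.6157 -0.0716 -0.1058] 49.07
side [ 0.6247 -0.0341 -0.1442] 88.44
sidered [ 0.6197 -0.073  -0.1046] 212.38
both [ 0.6171 -0.0687 -0.1142] 163.61
```

```bash
python3 - <<'E'
from fit import *
c=cam("top");s=cam("side");ct=masks(c['image']);cs=masks(s['image']);ct[0][70:]=0
i=s['image'].astype(int)
print(i[210,340:385:2].tolist())
m=((i.max(2)<60)&(i[...,0]-i[...,2]<15))[140:280,280:420].astype(np.uint8)
m[:, :58]=0;m[:,118:]=0;m[100:]=0
n,l,st,_=cv2.connectedComponentsWithStats(m);m=(l==1+np.argmax(st[1:,4])).astype(float)
rd=cs[1].astype(np.uint8);n,l,st,_=cv2.connectedComponentsWithStats(rd);rd=(l==1+np.argmax(st[1:,4])).astype(float)
print(m.sum(),rd.sum())
A=[(c,RAIL,ct[0]),(c,RED,ct[1])];B=[(s,RAIL,m),(s,RED,rd)]
for n,it in(("top",A),("side",B[:1]),("sidered",B),("both",A+B)):
    o=minimize(cost,[.62,-.07,-.11],args=(it,),method="Nelder-Mead",options=dict(initial_simplex=np.array([[.62,-.07,-.12],[.63,-.07,-.12],[.62,-.06,-.12],[.62,-.07,-.09]]),xatol=1e-4,fatol=.01))
    print(n,o.x.round(4),round(o.fun,2))
a=s['image'].copy();p=o.x
for P in(RAIL,RED):
    R=cv2.Rodrigues(np.array([0,0,p[2]]))[0]
    h=cv2.convexHull(proj(s,P@R.T+[p[0],p[1],0]).astype(np.float32)).round().astype(int);cv2.polylines(a,[h],True,(0,255,0))
b=np.hstack([a[185:265,325:405],np.repeat(255*m[45:125,45:125,None],3,2).astype(np.uint8)]);cv2.imwrite("pics/f1.png",cv2.resize(b,(800,400),interpolation=cv2.INTER_NEAREST))
E
```

```text
[[75, 83, 94], [102, 110, 120], [137, 159, 170], [99, 52, 11], [105, 65, 33], [108, 63, 35], [66, 36, 23], [50, 42, 41], [87, 100, 109], [65, 62, 56], [53, 31, 14], [37, 25, 12], [9, 8, 6], [33, 33, 35], [18, 14, 16], [32, 34, 36], [221, 244, 252], [213, 228, 235], [207, 225, 233], [209, 226, 235], [207, 225, 233], [209, 227, 234], [211, 226, 233]]
358.0 229.0
top [ 0.6157 -0.0719 -0.1058] 51.41
side [ 0.6211 -0.0648 -0.1169] 26.87
sidered [ 0.6202 -0.0702 -0.1067] 74.63
both [ 0.6177 -0.0721 -0.105 ] 161.86
```

View pics/f1.png

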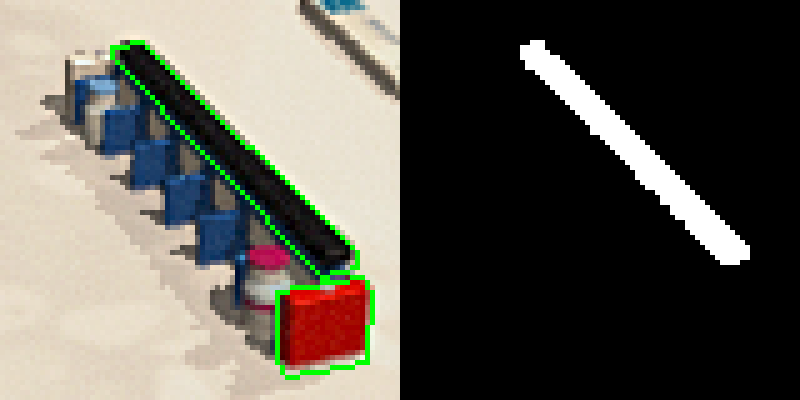

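The green outlines match the rail and the red block well. I take the rack as (0.618, -0.0715), yaw -0.106, and the vial as (0.479, 0.057). Next I align the tool with the rack and move over gap 1.

```bash
cat >> h.py <<'E'
import sys
RK=(0.618,-0.0715,-0.106)
def rack(p):
    a=RK[2];d=np.array(p[:2])-RK[:2];return np.array([d[0]*np.cos(a)+d[1]*np.sin(a),-d[0]*np.sin(a)+d[1]*np.cos(a)]).round(4)
def st():
    s=r.sense();print("rack",rack(s['eef_pos']),"z",round(s['eef_pos'][2],4),"rpy",np.round(s['eef_rot'],3),"F",np.round(s['contact_force'],2),"w",round(s['grip_width'],4),"t",round(s['clock'],2))
E
python3 -m creep '{"series":[[0,0,0,0,0,0,-0.116],[0,-0.0317,-0.0354,0,0,0,0],[0,-0.0317,-0.0354,0,0,0,0],[0,-0.0317,-0.0354,0,0,0,0],[0,-0.0317,-0.0354,0,0,0,0],[0,-0.0317,-0.0354,0,0,0,0],[0,-0.0317,-0.0354,0,0,0,0],[0,-0.0317,-0.0354,0,0,0,0],[0,-0.0317,-0.0354,0,0,0,0],[0,-0.0317,-0.0354,0,0,0,0],[0,-0.0317,-0.0354,0,0,0,0],[0,-0.0317,-0.0354,0,0,0,0],[0,-0.0317,-0.0354,0,0,0,0],[0,-0.0317,-0.0354,0,0,0,0],[0,-0.0317,-0.0354,0,0,0,0],[0,-0.0317,-0.0354,0,0,0,0],[0,-0.0317,-0.0354,0,0,0,0],[0,-0.0317,-0.0354,0,0,0,0],[0,-0.0317,-0.0354,0,0,0,0],[0,0,0,0,0,0,0]]}' 20; python3 -c "from h import *;st()"
```

```text
clock: 3.7
eef_pos: [0.6164, -0.1845, 0.2485]
eef_rot: [-3.141, -0.001, 3.033]
contact_force: [0.2, -0.1, 0.5]
grip_width: 0.0001
grip_force: 0.0
rack [ 0.0103 -0.1126] z 0.2485 rpy [-3.141e+00 -1.000e-03  3.033e+00] F [ 0.17 -0.06  0.52] w 0.0001 t 3.7
```

```bash
python3 -m creep '{"series":[[0,0.001,0.0026,0.04,0,0,0],[0,0,0,0.04,0,0,0],[0,0,0,0.04,0,0,0],[0,0,0,0.03,0,0,0],[0,0,0,0.015,0,0,0],[0,0,0,0,0,0,0],[0,0,0,0,0,0,0]]}'
python3 - <<'E'
from h import *
st()
a=cam("side")['image'][150:270,300:440];cv2.imwrite("pics/p1.png",cv2.resize(a,(700,600),interpolation=cv2.INTER_CUBIC))
E
```

```text
clock: 4.58
eef_pos: [0.6157, -0.1792, 0.0865]
eef_rot: [-3.141, 0.002, 3.036]
contact_force: [0.8, -0.0, 0.3]
grip_width: 0.0004
grip_force: 0.0
rack [ 0.0091 -0.1073] z 0.0865 rpy [-3.141e+00  2.000e-03  3.036e+00] F [ 0.85 -0.04  0.25] w 0.0004 t 4.58
```

View pics/p1.png

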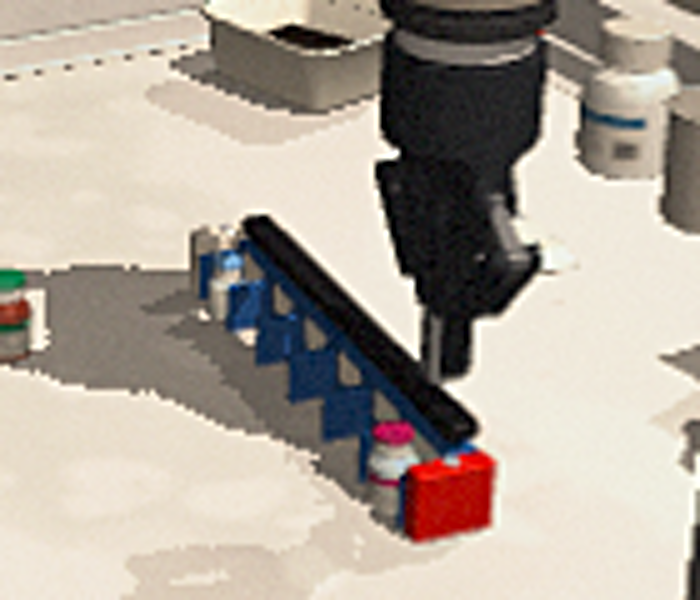

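The fingers are just above the rail at the pink (first) gap, with the tips at crop (450,375). I'll go down gently.

```bash
python3 -m creep '{"series":[[0,0,-0.002,0.006,0,0,0],[0,0,0,0.005,0,0,0],[0,0,0,0.002,0,0,0],[0,0,0,0.001,0,0,0],[0,0,0,0.001,0,0,0],[0,0,0,0.001,0,0,0],[0,0,0,0,0,0,0],[0,0,0,0,0,0,0]]}'; python3 -c "from h import *;st()"
```

```text
clock: 5.62
eef_pos: [0.6147, -0.181, 0.0691]
eef_rot: [3.142, 0.0, 3.036]
contact_force: [-0.5, 0.5, 1.0]
grip_width: -0.0003
grip_force: 0.7
rack [ 0.0083 -0.1092] z 0.0691 rpy [3.142 0.    3.036] F [-0.53  0.52  1.03] w -0.0003 t 5.62
```

```bash
python3 -m creep '{"series":[[0,0,0,0.001,0,0,0],[0,0,0,0.001,0,0,0],[0,0,0,0,0,0,0],[0,0,0,0,0,0,0]]}'; python3 -c "
from h import *
st();c=cam('side')"
```

```text
clock: 6.12
eef_pos: [0.6147, -0.181, 0.0671]
eef_rot: [3.142, 0.0, 3.036]
contact_force: [-2.1, 0.1, 3.8]
grip_width: -0.0001
grip_force: 1.4
rack [ 0.0083 -0.1092] z 0.0671 rpy [3.142 0.    3.036] F [-2.12  0.14  3.82] w -0.0001 t 6.12
```

```bash
python3 -m creep '{"series":[[0,0,0,-0.006,0,0,0],[0,0,0,-0.004,0,0,0],[0,0,0.015,0,0,0,0],[0,0,0.015,0,0,0,0],[0,0,0.0135,0,0,0,0],[0,0,0,0,0,0,0],[0,0,0,0.004,0,0,0],[0,0,0,0.003,0,0,0],[0,0,0,0.001,0,0,0],[0,0,0,0.001,0,0,0],[0,0,0,0.001,0,0,0],[0,0,0,0,0,0,0],[0,0,0,0,0,0,0]]}'; python3 -c "from h import *;st()"
```

```text
clock: 7.8
eef_pos: [0.6192, -0.138, 0.0672]
eef_rot: [-3.141, 0.0, 3.036]
contact_force: [-1.9, -2.7, 3.0]
grip_width: 0.0
grip_force: 1.4
rack [ 0.0083 -0.066 ] z 0.0672 rpy [-3.141  0.     3.036] F [-1.87 -2.72  3.04] w 0.0 t 7.8
```

```bash
python3 -m creep '{"series":[[0,0,0,-0.006,0,0,0],[0,0,0,-0.004,0,0,0],[0,0,0.015,0,0,0,0],[0,0,0.015,0,0,0,0],[0,0,0.0135,0,0,0,0],[0,0,0,0,0,0,0],[0,0,0,0.004,0,0,0],[0,0,0,0.003,0,0,0],[0,0,0,0.001,0,0,0],[0,0,0,0.001,0,0,0],[0,0,0,0.001,0,0,0],[0,0,0,0,0,0,0],[0,0,0,0,0,0,0]]}'; python3 -c "from h import *;st()"
```

```text
clock: 9.43
eef_pos: [0.6238, -0.0947, 0.0671]
eef_rot: [-3.141, 0.0, 3.036]
contact_force: [-1.1, -1.6, 2.8]
grip_width: -0.0004
grip_force: 1.4
rack [ 0.0083 -0.0225] z 0.0671 rpy [-3.141  0.     3.036] F [-1.13 -1.61  2.83] w -0.0004 t 9.43
```

```bash
python3 -m creep '{"series":[[0,0,0,-0.01,0,0,0],[0,0,0,-0.03,0,0,0],[0,0,0,-0.04,0,0,0],[0.6,0.027,0.0225,0,0,0,0],[0.6,0.027,0.0225,0,0,0,0],[0.6,0.027,0.0225,0,0,0,0],[0.6,0.027,0.0225,0,0,0,0],[0.6,0.027,0.0225,0,0,0,0],[0.6,0.025,0.0225,0,0,0,0],[0.6,0,0,0,0,0,0],[0.6,0,0,0,0,0,0]]}'
python3 - <<'E'
from h import *
st();s=cam("side");
for o in r.look_for("side","brown_vial"):print(o)
c=cam("top");a=cv2.resize(s['image'][130:250,240:400],(800,600),interpolation=cv2.INTER_CUBIC);cv2.imwrite("pics/p2.png",a)
E
```

```text
clock: 10.8
eef_pos: [0.4798, 0.0565, 0.1476]
eef_rot: [3.141, 0.002, 3.036]
contact_force: [0.7, -0.2, -0.4]
grip_width: 0.0516
grip_force: 0.0
rack [-0.151   0.1127] z 0.1476 rpy [3.141e+00 2.000e-03 3.036e+00] F [ 0.69 -0.22 -0.39] w 0.0516 t 10.8
{'box': [300.7, 214.9, 7.0, 19.1], 'confidence': 0.59}
```

View pics/p2.png

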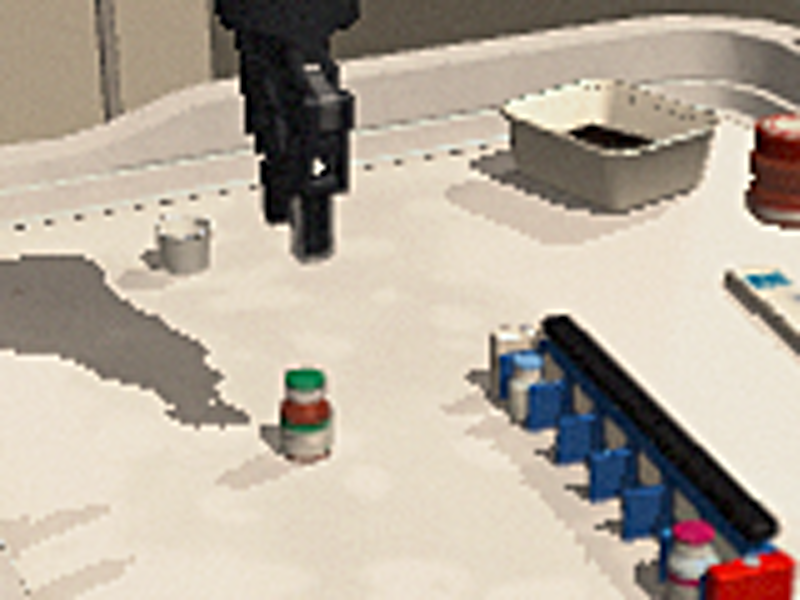

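The gripper is above the vial: fingers at crop (313,255), vial at (305,415). I'll lower it to straddle.

```bash
python3 -m creep '{"series":[[0.6,0,0,0.03,0,0,0],[0.6,0,0,0.03,0,0,0],[0.6,0,0,0.03,0,0,0],[0.6,0,0,0.02,0,0,0],[0.6,0,0,0.01,0,0,0],[0.6,0,0,0,0,0,0],[0.6,0,0,0,0,0,0]]}'
python3 - <<'E'
from h import *
st();s=cam("side");a=cv2.resize(s['image'][170:240,260:340],(560,490),interpolation=cv2.INTER_CUBIC);cv2.imwrite("pics/p3.png",a)
E
```

```text
clock: 11.82
eef_pos: [0.4797, 0.0565, 0.0277]
eef_rot: [3.141, 0.001, 3.036]
contact_force: [-0.1, -0.8, 0.8]
grip_width: 0.0513
grip_force: 0.0
rack [-0.1511  0.1126] z 0.0277 rpy [3.141e+00 1.000e-03 3.036e+00] F [-0.11 -0.76  0.82] w 0.0513 t 11.82
```

View pics/p3.png

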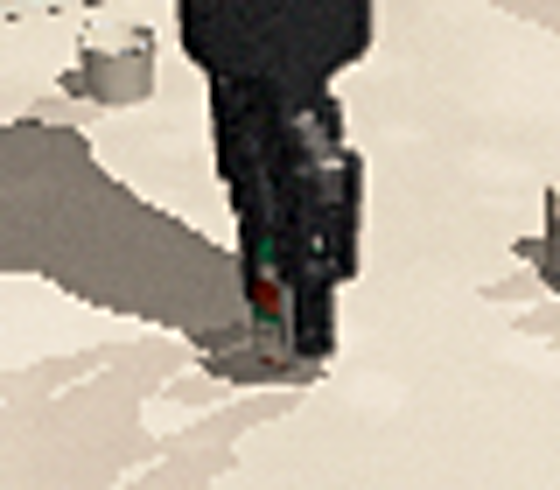

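The vial stands between the fingers, with the vial at crop (270,300) and the near finger at (312,300). I'll push it along rack -y with the pad.

```bash
python3 -m creep '{"series":[[0.6,0,-0.004,0.002,0,0,0],[0.6,0,-0.004,0,0,0,0],[0.6,0,-0.004,0,0,0,0],[0.6,0,-0.005,0,0,0,0],[0.6,0,-0.006,0,0,0,0],[0.6,0,-0.007,0,0,0,0],[0.6,0,-0.007,0,0,0,0],[0.6,0,-0.007,0,0,0,0],[0.6,0,-0.007,0,0,0,0],[0.6,0,-0.007,0,0,0,0],[0.6,0,-0.007,0,0,0,0],[0.6,0,-0.006,0,0,0,0],[0.6,0,-0.005,0,0,0,0],[0.6,0,-0.003,0,0,0,0],[0.6,0,-0.001,0,0,0,0],[0.6,0,0,0,0,0,0]]}'
python3 - <<'E'
from h import *
st();s=cam("side");c=cam("top")
for n,k in(("side",s),("top",c)):
  for o in r.look_for(n,"brown_vial"):b=o['box'];print(n,o['confidence'],b,rack(atz(k,b[0],b[1],.025)))
a=cv2.resize(s['image'][170:260,260:400],(700,450),interpolation=cv2.INTER_CUBIC);cv2.imwrite("pics/p4.png",a)
E
```

```text
clock: 13.88
eef_pos: [0.4706, -0.0229, 0.025]
eef_rot: [3.142, 0.0, 3.036]
contact_force: [-0.2, 0.4, -0.1]
grip_width: 0.0515
grip_force: 0.0
rack [-0.1517  0.0328] z 0.025 rpy [3.142 0.    3.036] F [-0.22  0.38 -0.09] w 0.0515 t 13.88
side 0.39 [368.0, 215.1, 57.0, 50.1] [0.0211 0.0312]
top 0.4 [391.5, 178.4, 1.3, 10.6] [-0.0052 -0.1398]
```

View pics/p4.png

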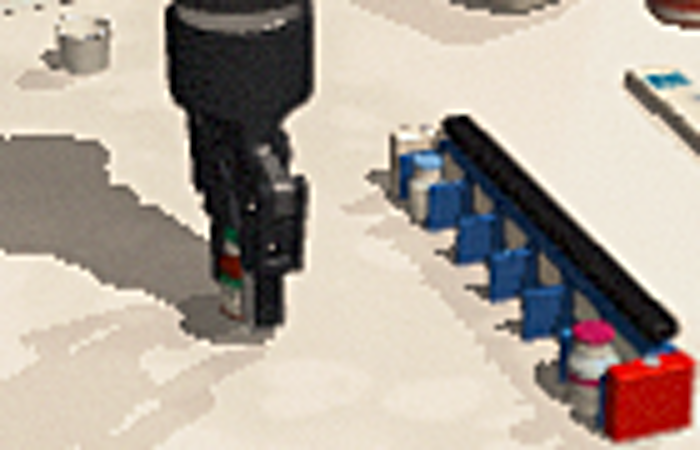

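The vial has come along and is still upright between the fingers (crop (230,275)). I'll continue.

```bash
python3 -m creep '{"series":[[0.6,0,-0.003,0,0,0,0],[0.6,0,-0.005,0,0,0,0],[0.6,0,-0.007,0,0,0,0],[0.6,0,-0.007,0,0,0,0],[0.6,0,-0.007,0,0,0,0],[0.6,0,-0.007,0,0,0,0],[0.6,0,-0.007,0,0,0,0],[0.6,0,-0.007,0,0,0,0],[0.6,0,-0.006,0,0,0,0],[0.6,0,-0.005,0,0,0,0],[0.6,0,-0.003,0,0,0,0],[0.6,0,-0.0015,0,0,0,0],[0.6,0,0,0,0,0,0],[0.6,0,0.005,0,0,0,0],[0.6,0.005,0.006,0,0,0,0],[0.6,0.02,0,0,0,0,0],[0.6,0.02,0,0,0,0,0],[0.6,0.02,0,0,0,0,0],[0.14,0,0,0,0,0,0],[0.14,0,0,0,0,0,0]]}'
python3 - <<'E'
from h import *
st();s=cam("side");c=cam("top")
for n,k in(("side",s),("top",c)):
  for o in r.look_for(n,"brown_vial"):b=o['box'];print(n,round(o['confidence'],2),b,rack(atz(k,b[0],b[1],.025)))
  im=k['image'];h=cv2.cvtColor(im,cv2.COLOR_BGR2HSV);g=((h[...,0]>40)&(h[...,0]<90)&(h[...,1]>80)).astype(np.uint8)
  N,l,t,ce=cv2.connectedComponentsWithStats(g)
  for i in range(1,N):
    p=atz(k,*ce[i],.047)
    if t[i,4]>8 and np.abs(rack(p)).max()<.25:print(" green",n,t[i],ce[i].round(1),rack(p))
E
```

```text
clock: 16.58
eef_pos: [0.4012, -0.0703, 0.0252]
eef_rot: [-3.141, 0.002, 3.036]
contact_force: [0.1, -0.3, -0.8]
grip_width: 0.0153
grip_force: 0.0
rack [-0.2157 -0.0218] z 0.0252 rpy [-3.141e+00  2.000e-03  3.036e+00] F [ 0.1  -0.34 -0.81] w 0.0153 t 16.57
side 0.62 [315.4, 235.6, 12.5, 23.5] [-0.1526 -0.0226]
 green side [313 225   9   5  37] [316.9 227.3] [-0.147  -0.0199]
 green side [312 237  10   2  11] [316.2 237.7] [-0.1654 -0.0681]
 green top [373 102  16   2  21] [379.7 102.3] [ 0.2242 -0.0844]
 green top [373 107  15   2  16] [380.1 107.6] [ 0.2073 -0.0867]
```

The vial is at rack (-0.151, -0.022), in line with the third gap. Now I push it forward with the narrow fork and stop before the gap.

```bash
python3 -m creep '{"series":[[0.14,-0.008,0,0,0,0,0],[0.14,-0.012,0,0,0,0,0],[0.14,-0.008,0,0,0,0,0],[0.14,-0.005,0,0,0,0,0],[0.14,-0.005,0,0,0,0,0],[0.14,-0.005,0,0,0,0,0],[0.14,-0.005,0,0,0,0,0],[0.14,-0.007,0,0,0,0,0],[0.14,-0.008,0,0,0,0,0],[0.14,-0.008,0,0,0,0,0],[0.14,-0.008,0,0,0,0,0],[0.14,-0.008,0,0,0,0,0],[0.14,-0.008,0,0,0,0,0],[0.14,-0.008,0,0,0,0,0],[0.14,-0.008,0,0,0,0,0],[0.14,-0.008,0,0,0,0,0],[0.14,-0.006,0,0,0,0,0],[0.14,-0.004,0,0,0,0,0],[0.14,-0.002,0,0,0,0,0],[0.14,0,0,0,0,0,0]]}'
python3 - <<'E'
from h import *
st();s=cam("side");c=cam("top")
for o in r.look_for("side","brown_vial"):b=o['box'];print(round(o['confidence'],2),b,rack(atz(s,b[0],b[1],.025)))
a=cv2.resize(s['image'][190:270,300:420],(780,520),interpolation=cv2.INTER_CUBIC);cv2.imwrite("pics/p5.png",a)
E
```

```text
clock: 19.27
eef_pos: [0.5304, -0.0841, 0.025]
eef_rot: [3.142, -0.0, 3.036]
contact_force: [0.4, -0.0, 0.7]
grip_width: 0.0118
grip_force: 0.0
rack [-0.0857 -0.0218] z 0.025 rpy [ 3.142 -0.     3.036] F [ 0.44 -0.    0.68] w 0.0118 t 19.27
0.5 [349.0, 231.8, 11.0, 14.9] [-0.0646 -0.0353]
```

View pics/p5.png

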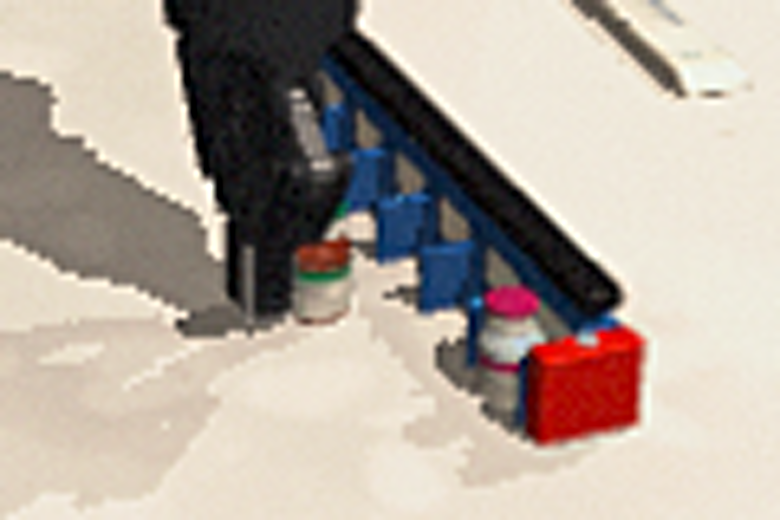

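The vial is upright in front of the fork, at crop (323,285), heading for the third gap. I'll advance slowly.

```bash
python3 -m creep '{"series":[[0.14,-0.003,0,0,0,0,0],[0.14,-0.004,0,0,0,0,0],[0.14,-0.004,0,0,0,0,0],[0.14,-0.004,0,0,0,0,0],[0.14,-0.004,0,0,0,0,0],[0.14,-0.004,0,0,0,0,0],[0.14,-0.004,0,0,0,0,0],[0.14,-0.004,0,0,0,0,0],[0.14,-0.004,0,0,0,0,0],[0.14,-0.003,0,0,0,0,0],[0.14,-0.002,0,0,0,0,0],[0.14,0,0,0,0,0,0]]}'
python3 - <<'E'
from h import *
st();s=cam("side");c=cam("top")
for o in r.look_for("side","brown_vial"):b=o['box'];print(round(o['confidence'],2),b,rack(atz(s,b[0],b[1],.025)))
a=cv2.resize(s['image'][190:270,320:440],(780,520),interpolation=cv2.INTER_CUBIC);cv2.imwrite("pics/p6.png",a)
E
```

```text
clock: 20.92
eef_pos: [0.5703, -0.0883, 0.025]
eef_rot: [3.142, 0.0, 3.036]
contact_force: [-1.3, -1.0, -0.5]
grip_width: 0.0123
grip_force: 0.0
rack [-0.0456 -0.0218] z 0.025 rpy [3.142 0.    3.036] F [-1.34 -1.01 -0.54] w 0.0123 t 20.93
0.45 [361.6, 229.6, 8.8, 13.6] [-0.0293 -0.0366]
```

View pics/p6.png

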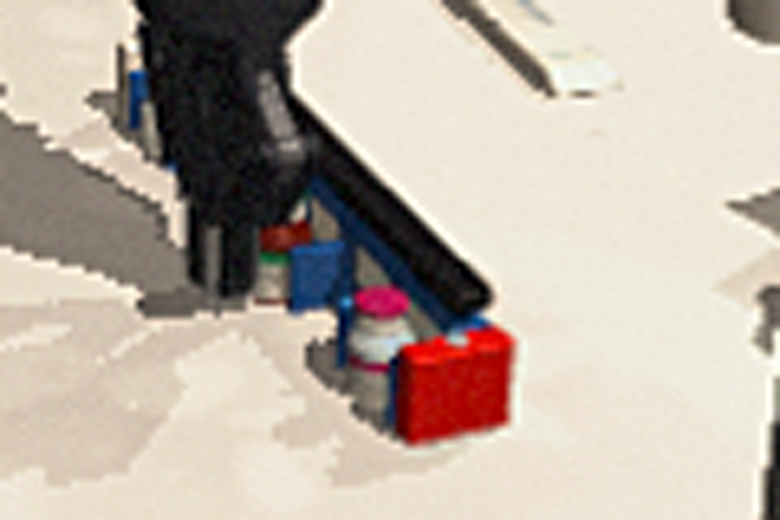

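The vial is going in behind the third divider (crop (285,250)). I'll creep the last millimetres while watching the force.

```bash
python3 -m creep '{"series":[[0.14,-0.001,0,0,0,0,0],[0.14,-0.0015,0,0,0,0,0],[0.14,-0.0015,0,0,0,0,0],[0.14,-0.001,0,0,0,0,0],[0.14,0,0,0,0,0,0]]}'; python3 -c "from h import *;st()"; python3 -m creep '{"series":[[0.14,-0.0007,0,0,0,0,0],[0.14,-0.0007,0,0,0,0,0],[0.14,0,0,0,0,0,0]]}'; python3 -c "from h import *;st()"
```

```text
clock: 21.7
eef_pos: [0.5753, -0.0888, 0.025]
eef_rot: [3.142, 0.0, 3.036]
contact_force: [0.3, 0.4, -0.3]
grip_width: 0.0119
grip_force: 0.0
rack [-0.0406 -0.0218] z 0.025 rpy [3.142 0.    3.036] F [ 0.32  0.44 -0.27] w 0.0119 t 21.7
clock: 22.08
eef_pos: [0.5766, -0.089, 0.025]
eef_rot: [3.142, 0.0, 3.036]
contact_force: [-0.2, 0.3, -0.0]
grip_width: 0.012
grip_force: 0.0
rack [-0.0393 -0.0218] z 0.025 rpy [3.142 0.    3.036] F [-0.15  0.26 -0.04] w 0.012 t 22.07
```

```bash
python3 -m creep '{"series":[[0.14,-0.0007,0,0,0,0,0],[0.14,-0.0007,0,0,0,0,0],[0.14,0,0,0,0,0,0]]}' | grep -E "pos|contact"; python3 -c "from h import *;st()"; python3 -m creep '{"series":[[0.14,-0.0006,0,0,0,0,0],[0.14,-0.0006,0,0,0,0,0],[0.14,0,0,0,0,0,0]]}'|grep contact; python3 -c "from h import *;st()"
```

```text
eef_pos: [0.5781, -0.0891, 0.025]
contact_force: [-0.2, -0.2, -0.7]
rack [-0.0379 -0.0217] z 0.025 rpy [3.142 0.    3.036] F [-0.23 -0.24 -0.67] w 0.012 t 22.45
contact_force: [-0.9, 0.9, 0.4]
rack [-0.0368 -0.0218] z 0.025 rpy [ 3.142 -0.     3.036] F [-0.9   0.9   0.42] w 0.0121 t 22.82
```

```bash
python3 -m creep '{"series":[[0.14,-0.0005,0,0,0,0,0],[0.14,-0.0005,0,0,0,0,0],[0.14,0,0,0,0,0,0]]}' | grep contact; python3 -c "from h import *;st()"
```

```text
contact_force: [-4.3, 0.3, 2.2]
rack [-0.0364 -0.0217] z 0.0248 rpy [ 3.141e+00 -2.000e-03  3.036e+00] F [-4.35  0.27  2.23] w 0.012 t 23.2
```

```bash
python3 -m creep '{"series":[[0.14,-0.0005,0,0,0,0,0],[0.14,-0.0005,0,0,0,0,0],[0.14,0,0,0,0,0,0]]}' | grep contact; python3 -c "from h import *;st()"
```

```text
contact_force: [-6.7, -0.0, 4.3]
rack [-0.0362 -0.0217] z 0.0248 rpy [ 3.141e+00 -3.000e-03  3.036e+00] F [-6.75 -0.05  4.32] w 0.012 t 23.57
```

Firm contact. I'll back out and check.

```bash
python3 -m creep '{"series":[[0.14,0.002,0,0,0,0,0],[0.14,0.004,0,0,0,0,0],[0.14,0.02,0,0,0,0,0],[0.14,0.04,0,0,0,0,0],[0.14,0.04,0,-0.02,0,0,0],[0.14,0.04,0,-0.04,0,0,0],[0.14,0,0.02,-0.05,0,0,0],[0.14,0,0,-0.05,0,0,0],[0.14,0,0,0,0,0,0]]}' | head -2
python3 - <<'E'
from fit import *
st();s=cam("side");c=cam("top")
for k in (c,s):
  h=cv2.cvtColor(k['image'],cv2.COLOR_BGR2HSV);g=((h[...,0]>40)&(h[...,0]<90)&(h[...,1]>80)).astype(np.uint8)
  N,l,t,ce=cv2.connectedComponentsWithStats(g)
  for i in range(1,N):
    p=rack(atz(k,*ce[i],.046))
    if t[i,4]>4 and np.abs(p).max()<.12:print(t[i],ce[i].round(1),p)
a=cv2.resize(s['image'][190:260,320:400],(560,490),interpolation=cv2.INTER_CUBIC)
b=cv2.resize(c['image'][150:200,295:400],(560,267),interpolation=cv2.INTER_CUBIC)[:110+157]
cv2.imwrite("pics/p7.png",np.vstack([a[:330],b]))
E
```

```text
clock: 24.7
eef_pos: [0.4406, -0.0547, 0.1888]
rack [-0.1782 -0.002 ] z 0.1888 rpy [-3.14   0.01   3.036] F [-1.25  0.43 -0.03] w 0.0119 t 24.7
[349 171   8   9  56] [352.6 175.2] [-0.0119 -0.0215]
[361 216  10   5  41] [365.8 218. ] [-0.009  -0.0173]
[361 228   4   2   6] [362.5 228.5] [-0.0406 -0.0654]
```

View pics/p7.png

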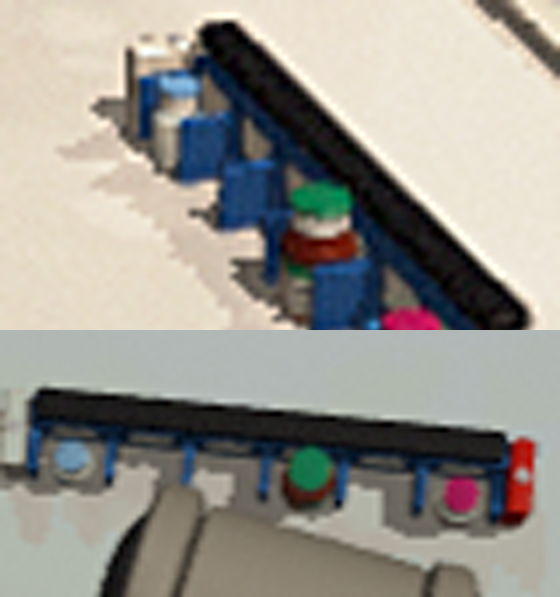

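The vial stands upright in the third gap against the back wall (top-view pixel (353,175)). The gripper is clear of everything.

```bash
python3 -m creep '{"series":[[0.14,0,0,0,0,0,0],[0.14,0,0,0,0,0,0]]}' | head -1; python3 -c "from h import *;print(r.job_done())"
```

```text
clock: 25.05
the job is handed in; nothing more can be done
None
```

I pressed the rail at gaps 1, 2 and 3 from the red end and pushed the brown vial upright into the third gap until it met the back wall; the final pictures show it standing there, the arm was clear, and the job was handed in at about 25 s (no verdict came back).

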